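# Test-plate check of a lens: lay the plate on the dome, lift the cell and hold it level

### The arm

A 6-joint arm with a two-finger parallel gripper is mounted at the origin on the work surface. World frame = base frame: x ahead of the robot, y to its left, z up, the work surface at z = 0. Lengths are in mm, angles in rad, forces in N, time in s.
With the tool pointing down it reaches from about 300 to 775 mm from the base axis. Payload 14.6 kg.
Tool frame: the origin (TCP) lies on the centre line of the jaws, within the pads' length; the fingertips stand 19 mm ahead of it and the grasp point (between the pads) is the TCP (bot.tip_reach is the distance from the TCP to the fingertips, in mm); y points along the fingers, x is the direction in which the jaws open and shut, and the axes are right-handed (so a half turn about y gives the same grasp; the last joint's range is limited). The gripper opens to 85 mm and grips with 20 to 120 N. Pads are 22 mm wide; open, the fingers measure 114 mm over their backs; the gripper's body (76 mm by 85 mm) begins 54 mm behind the grasp point. The pads swing forward as they close: fully open they stand 13 mm farther back than shut.
Start: joints at [-1.229, 0.3, 1.521, -0, 1.321, -0.067], TCP at [218.622, -504.672, 250.281] pointing down, gripper open.
Joint ranges: [-3.03, 3.03], [-0.79, 2.21], [0.23, 2.52], [-1.04, 4.18], [0, 3.07], [-2.55, 2.55]. Speed limits (rad/s): [2.22, 2.22, 2.57, 3.14, 3.14, 3.14].

### API

Orientations are given as a unit quaternion [w, x, y, z].
In Python, from rig import bot gives the robot as it stands. Calls block until the motion is done:
- bot.move_to(position, orientation): joint-space move of the TCP to a pose.
- bot.servo_line(position, attitude=None, speed=150, until_force=None): straight line of the TCP; attitude=None keeps the orientation; speed is the mean speed in mm/s. With until_force (N) it stops when the force on the tool has changed by that much, and returns True; else False.
- bot.move_joints(angles): joint-space move.
- bot.move_gripper(opening, grip_force=None): finger opening in mm; grip_force is the grip in N (None keeps the last); returns when the fingers have stopped.
- bot.dwell(seconds).
- bot.ik(position, orientation): joint angles nearest the present ones, or None.
- bot.read_state(): the state.
- bot.read_camera(name): name is "scene" or "top"; returns a dict with "image" (420x560x3 uint8, blue, green, red), "depth" (420x560 float32, mm along the optical axis (not along the pixel's ray), 0 where there is no reading), "fovy" (degrees; the focal length in pixels is half the picture's height over the tangent of half this angle, whatever the lens; pixels are square), "cx", "cy" (the principal point, pixels), "k1" (the pictures are not rectified: a ray, as slopes to the right and down, at radius r is drawn at 1 + k1 r^2 times it, then the intrinsics apply), "eye" and "attitude" of the camera in the world. Camera axes: x right, y down, z forward; pixel columns grow to the right and rows downward; lengths in mm; the calibration is good to about 2 mm. A picture is of the moment at which its call begins.
A pose or a line that the arm cannot do raises bot.MotionError and nothing moves.
- bot.finish_job(): hands the job in, once; it reports no verdict.
The state is a dict: "clock": time; "joint_positions": joint angles; "qvel": joint speeds; "effort": joint torques, N m; "ee_pos": TCP position; "tool_rot": TCP orientation; "ft_force": force on the tool from outside, world axes, zero at the start; "moment": the same for the moment, N m; "grip_width": finger opening in mm.
Only numpy, scipy, OpenCV 4.12 (cv2) and the standard library are available. Lean on these libraries where they do the work, as an engineer would, in place of code of your own. Each camera call takes 0.05 s, during which the arm holds its last target. There are 200 camera calls.

### The job

Check the domed lens with its test plate: take the glass test plate from the wooden board and set it gently, hollow side down as it lies, centred on top of the domed lens so that it rests there by itself. Then take the lens cell by its black ring, lift it straight off its stand with the test plate still riding on the dome, and finish while holding it steady and level about a hand's breadth (10 cm) above the stand, for me to read the fringes. Leave the empty mount and the other things where they are.

Things in the scene. Friction and masses are not known exactly. Their poses are not given: they have to be found in the camera images.
- plate_center (a point): The glass test plate: a plain round disc with frosted edge, 36 mm in diameter, 18 mm thick, about 45 g, loose, lying flat on the wooden board. The point is its centre, half-way up (9 mm above its underside); z is its upright axis. The underside is dished to fit the lens: the plate rests on its lower rim, a circle 32 mm across, and when it sits centred on the dome this point is 6 mm above lens_top.
- board_top (a point): Wooden board 130 x 110 mm with a cork pad, fixed, top 12 mm above the table; the point is the centre of the top face. Its x axis is the 130 mm side.
- cell_center (a point): The lens cell: a black knurled ring mount, 56 mm in diameter, 30 mm tall, about 190 g, loose, standing upright on its stand. Its outside is a plain cylinder to be gripped across the diameter. The point is its centre, 15 mm above its foot; z is its upright axis. The glass lens bulges out of its upper end. The foot has a recess that fits loosely (3 mm play) over a 3 mm high boss on the stand, so it lifts straight up. Its centre of mass is within 5 mm of this point.
- lens_top (a point): The top of the dome: highest point of the lens (radius of curvature 45 mm, 50 mm across) fixed in the lens cell, 22.6 mm above cell_center on the cell's axis. The dome rises 7.6 mm above the cell's upper edge.
- stand_seat (a point): The pedestal stand under the lens cell, fixed: a foot 64 mm in diameter, a 25 mm pillar and a 53 mm round seat. The point is the centre of the seat face, 58 mm above the table, on which the cell's foot stands at the start. A low clamp (20 mm high) reaches 75 mm from the axis on one side. A second stand of the same make carries the empty mount.
- empty_mount: Bystander: a black knurled ring mount without a lens, an open ring 56 mm in diameter, 22 mm tall, loose on the second stand. Origin at the centre of its underside.
- tape: Bystander: a roll of tape lying flat, 70 mm in diameter, 24 mm tall. Origin at the centre of its underside.
- dropper: Bystander: a small white bottle standing, 32 mm in diameter, 85 mm tall. Origin at the centre of its underside.
- cap: Bystander: a black plastic eyepiece cap, 38 mm in diameter, 28 mm tall. Origin at the centre of its underside.
Not all that is in view belongs to the job. What is shaped like the part that bears stand_seat but blue or green is not meant.

How it is judged (in metres and radians):
On the way:
1. the test plate rests by itself, centred and upright, on the dome of the lens, the lens cell still standing on its stand (horizontal distance between plate_center and lens_top below 0.006 m and z of plate_center in the frame of lens_top between 0.003 and 0.009 m and contact force between plate and cell above 0.1 N and contact force between plate and the fingers below 0.05 N and angle between plate_center's own z axis and vertical below 0.2 rad and z of cell_center in the frame of stand_seat below 0.018 m), for 0.3 s.
At the end, for the whole second after the job is handed in: The fingers hold the lens cell still in the air, level within 4 degrees, foot 70 to 160 mm above the stand's seat and within 40 mm of its axis, clear of the stand; the test plate rests on the dome by itself, centred within 7 mm, untouched by fingers or arm (z of cell_center in the frame of stand_seat between 0.085 and 0.175 m and horizontal distance between cell_center and stand_seat below 0.04 m and angle between cell_center's own z axis and vertical below 0.07 rad and linear speed of cell below 0.015 m/s and angular speed of cell below 0.1 rad/s and contact force between cell and the fingers above 1 N and contact force between cell and stand below 0.05 N and z of plate_center in the frame of lens_top between 0.003 and 0.009 m and horizontal distance between plate_center and lens_top below 0.007 m and angle between plate_center's own z axis and vertical below 0.2 rad and linear speed of plate below 0.02 m/s and contact force between plate and cell above 0.1 N and contact force between plate and the arm below 0.05 N and contact force between plate and the fingers below 0.05 N); the arm keeps its last pose, push and grip.
It fails at once if the test plate is pressed hard onto the lens (over 60 N) (contact force between plate and cell above 60 N).
It fails at once if the test plate is dropped (falls freely faster than 0.35 m/s, about 6 mm) (contact force between plate and the fingers below 0.05 N and linear speed of plate above 0.35 m/s and contact force between plate and cell below 0.05 N).
It fails at once if the test plate is tipped over (angle between plate_center's own z axis and vertical above 0.7 rad).
It fails at once if a bystander is disturbed (moved over 15 mm) (distance of any of empty_mount, tape, dropper, cap from where it was at the start of the episode above 0.015 m).
It also fails if it takes over 59 s, if anything falls off the work surface, if the arm or the gripper's body presses on something with over 40 N, if the wrist force passes 120 N, or if a joint passes its speed limit or range.

## Working session

There is one attempt and no reset: what is moved stays moved. The work goes in short steps, each a Python script; the robot and the scene stay as the last script left them, time stands still between calls to the robot, and variables do not carry over. Pictures are saved under pics/ and viewed, about 8 in all and at most 12, crops included, and the job is handed in when it is done.

```bash
ls; mkdir -p pics; cat > h.py <<'E'
import numpy as np, cv2
from rig import bot
from scipy.spatial.transform import Rotation as R
def rot(q): return R.from_quat([q[1],q[2],q[3],q[0]]).as_matrix()
def cloud(c):
    h,w=c["depth"].shape; f=h/2/np.tan(np.radians(c["fovy"])/2)
    K=np.array([[f,0,c["cx"]],[0,f,c["cy"]],[0,0,1.]])
    g=np.stack(np.meshgrid(np.arange(w),np.arange(h)),-1).reshape(-1,1,2).astype(float)
    s=cv2.undistortPoints(g,K,np.array([c["k1"],0,0,0,0.])).reshape(h,w,2)
    d=c["depth"]; P=np.dstack([s[...,0]*d,s[...,1]*d,d])
    W=P@rot(c["attitude"]).T+np.array(c["eye"]); W[d==0]=np.nan
    return W
E
python3 - <<'E'
from h import *
for n in("scene","top"):
    c=bot.read_camera(n); cv2.imwrite(f"pics/{n}0.png",c["image"]); np.save(f"{n}.npy",cloud(c))
    print(n,c["eye"],c["attitude"],c["fovy"],c["k1"])
print(bot.read_state())
E
```

```text
pics
scene [1151.18023723  685.19034889  674.49138919] [-0.17454756  0.33791249  0.81995735 -0.42780631] 47.9103826112935 0.0011133228105533295
top [488.00869836  69.37997149 936.32084854] [ 0.03681999 -0.69896365  0.71264353 -0.04725777] 54.90869351601397 -0.0762292995632407
{'clock': 0.1, 'joint_positions': array([-1.22861327e+00,  3.00450462e-01,  1.52151063e+00,  4.34064676e-06,
        1.32066343e+00, -6.65845446e-02]), 'qvel': array([ 0.00181312, -0.00220314, -0.00093005,  0.00054397,  0.00088272,
        0.00064789]), 'effort': array([ 2.17342815e-03, -5.44376779e+01, -3.62367368e+01, -6.98474196e-06,
        3.02147091e-03, -6.72578366e-07]), 'ee_pos': array([ 218.55974337, -504.51644885,  249.76241579]), 'tool_rot': array([ 0.59129602, -0.59085347,  0.38840153, -0.38782141]), 'ft_force': array([ 0.47651739,  0.25749096, -0.53788298]), 'moment': array([ 0.04293306, -0.00248503,  0.00904243]), 'grip_width': 85.79061909683278}
```

View pics/scene0.png

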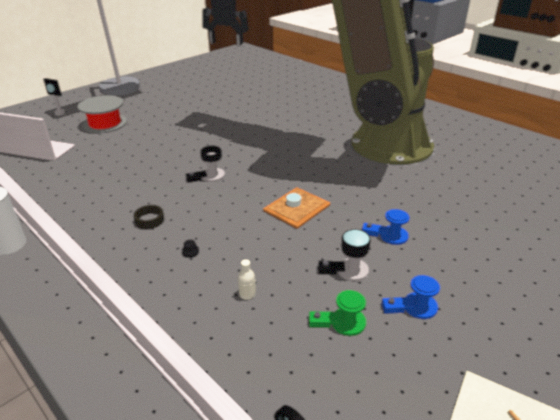

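View pics/top0.png

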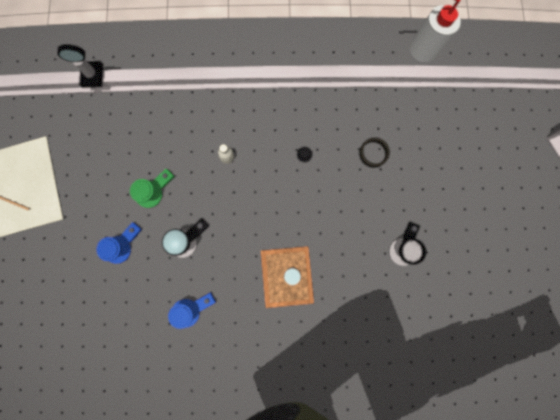

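The scene view shows the lens cell, a black ring with a pale dome, at (356,243), and the test plate on the board at (294,200). In the top view they are at (176,242) and (292,277). For the stand there are five candidates in the top view: white with lens (176,242), white with empty ring (411,251), blue (113,248), blue (183,314) and green (146,192). Only the one at (176,242) is uncoloured and carries a lens. Next I'll confirm it in a crop and measure.

```bash
python3 - <<'E'
from h import *
a=cv2.imread("pics/scene0.png"); b=cv2.imread("pics/top0.png")
A=cv2.resize(a[170:290,250:400],None,fx=4,fy=4,interpolation=cv2.INTER_CUBIC)[:, :400+200]
B=cv2.resize(b[210:320,150:330],(400,244),interpolation=cv2.INTER_CUBIC)
cv2.imwrite("pics/c1.png",cv2.resize(a[175:285,255:395],(700,550),interpolation=cv2.INTER_CUBIC))
cv2.imwrite("pics/c2.png",cv2.resize(b[195:320,150:325],(770,550),interpolation=cv2.INTER_CUBIC))
def circ(P,r=None):
    M=np.c_[2*P[:,:2],np.ones(len(P))]; s=np.linalg.lstsq(M,(P[:,:2]**2).sum(1),rcond=None)[0]
    return s[:2],np.sqrt(s[2]+s[:2]@s[:2])
for n,(pu,pv),(lu,lv) in(("top",(292,277),(176,242)),("scene",(294,200),(356,243))):
    W=np.load(n+".npy")
    print(n,"plate px",W[pv,pu].round(1),"lens px",W[lv,lu].round(1))
    for nm,u,v,s in(("plate",pu,pv,20),("lens",lu,lv,28)):
        X=W[v-s:v+s,u-s:u+s].reshape(-1,3); X=X[~np.isnan(X[:,0])]
        h,e=np.histogram(X[:,2],np.arange(-6,120,4)); print(nm,[(int(x),int(y)) for x,y in zip(e,h) if y])
        for lo,hi in ([(25,34),(10,15)] if nm=="plate" else [(80,90),(90,99)]):
            Y=X[(X[:,2]>lo)&(X[:,2]<hi)]
            if len(Y)>5: print("  ",lo,hi,len(Y),"med",np.median(Y,0).round(1),"mid",((Y.min(0)+Y.max(0))/2).round(1),"ext",np.ptp(Y,axis=0).round(1))
E
```

```text
top plate px [450.4  18.6  30. ] lens px [529.7 261.7  95.9]
plate [(-6, 4), (-2, 19), (2, 7), (6, 248), (10, 1007), (14, 112), (18, 2), (22, 1), (26, 108), (30, 85)]
   25 34 193 med [452.4  18.4  29.8] mid [452.6  18.4  30. ] ext [31.2 35.6  7.8]
   10 15 1089 med [446.9  23.7  12. ] mid [450.8  18.9  12.5] ext [89.7 89.4  5. ]
lens [(-6, 242), (-2, 1699), (2, 259), (6, 102), (10, 47), (14, 162), (18, 27), (22, 7), (58, 5), (62, 4), (66, 7), (70, 11), (74, 5), (78, 17), (82, 39), (86, 181), (90, 208), (94, 101), (98, 1)]
   80 90 228 med [528.5 259.6  87.9] mid [531.4 266.3  85. ] ext [53.1 55.  10. ]
   90 99 310 med [531.7 266.3  93.1] mid [530.1 265.1  94.2] ext [46.1 50.5  8.4]
scene plate px [461.7  31.4  29.6] lens px [549.4 281.8  91.3]
plate [(-6, 53), (-2, 462), (2, 37), (6, 207), (10, 653), (14, 34), (18, 18), (22, 22), (26, 62), (30, 47)]
   25 34 117 med [455.7  21.4  29.6] mid [454.2  20.2  29. ] ext [36.1 37.   7.5]
   10 15 670 med [467.   37.2  11.7] mid [455.6  30.8  12.5] ext [125.1 110.    4.9]
lens [(-6, 155), (-2, 1516), (2, 86), (6, 137), (10, 88), (14, 270), (18, 39), (22, 23), (26, 15), (30, 20), (34, 15), (38, 9), (50, 17), (54, 33), (58, 44), (62, 35), (66, 41), (70, 44), (74, 48), (78, 47), (82, 60), (86, 159), (90, 165), (94, 56)]
   80 90 244 med [547.1 277.7  87.1] mid [533.1 268.8  85. ] ext [55.2 55.4  9.9]
   90 99 221 med [535.2 270.2  92.8] mid [533.5 267.9  93.2] ext [45.7 43.3  6.4]
```

View pics/c1.png

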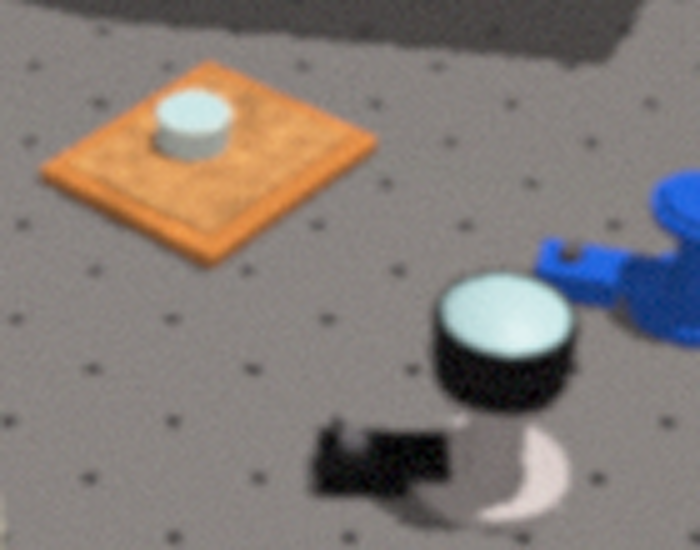

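View pics/c2.png

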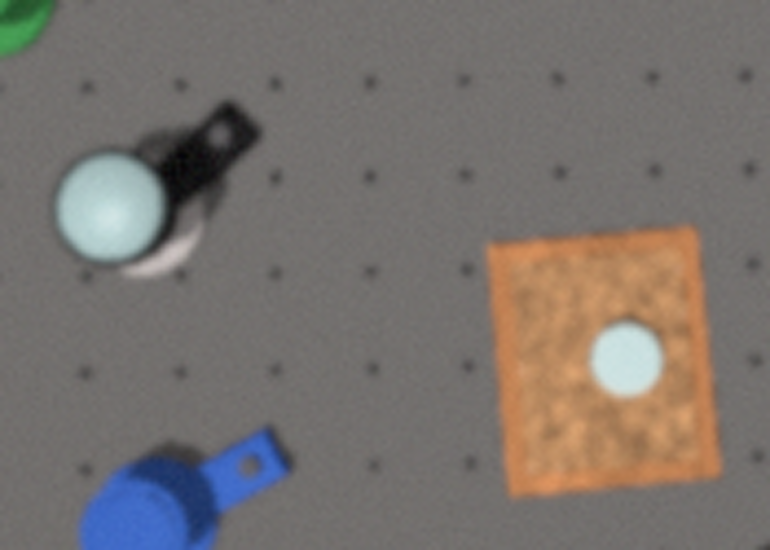

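The crops confirm both parts: the black-ringed lens on the grey stand at top (176,242), and the frosted disc on the board at (292,277). Both cameras agree on the offset from plate to cell, (78, 248) mm. Next I'll pick the jaw direction and grasp the plate.

```bash
cat >> h.py <<'E'
def q(a):
    x=np.array([np.cos(a),np.sin(a),0]); y=np.array([0,0,-1.]); k=R.from_matrix(np.c_[x,y,np.cross(x,y)]).as_quat()
    return [k[3],k[0],k[1],k[2]]
PL=np.array([453.3,19.2]); CE=np.array([531.9,267.0])
def st(m=""):
    s=bot.read_state(); print(m,"t",round(s["clock"],2),"p",s["ee_pos"].round(1),"F",s["ft_force"].round(1),"w",round(s["grip_width"],1),"tip",bot.tip_reach)
E
python3 - <<'E'
from h import *
for a in np.radians(range(0,360,30)):
    r=[bot.ik([*p,z],q(a)) for p,z in((PL,34),(PL,160),(CE,220),(CE,74))]
    print(round(np.degrees(a)),[None if j is None else np.round(j,2)[[0,4,5]].tolist() for j in r])
E
```

```text
0 [[-0.04, 0.77, -0.04], [-0.04, 1.07, -0.04], [0.4, 1.29, 0.4], [0.4, 1.01, 0.4]]
30 [[-0.04, 0.77, -0.56], [-0.04, 1.07, -0.56], [0.4, 1.29, -0.12], [0.4, 1.01, -0.12]]
60 [[-0.04, 0.77, -1.09], [-0.04, 1.07, -1.09], [0.4, 1.29, -0.64], [0.4, 1.01, -0.64]]
90 [[-0.04, 0.77, -1.61], [-0.04, 1.07, -1.61], [0.4, 1.29, -1.17], [0.4, 1.01, -1.17]]
120 [[-0.04, 0.77, -2.13], [-0.04, 1.07, -2.13], [0.4, 1.29, -1.69], [0.4, 1.01, -1.69]]
150 [None, None, [0.4, 1.29, -2.21], [0.4, 1.01, -2.21]]
180 [None, None, None, None]
210 [None, None, None, None]
240 [[-0.04, 0.77, 2.06], [-0.04, 1.07, 2.06], [0.4, 1.29, 2.5], [0.4, 1.01, 2.5]]
270 [[-0.04, 0.77, 1.53], [-0.04, 1.07, 1.53], [0.4, 1.29, 1.97], [0.4, 1.01, 1.97]]
300 [[-0.04, 0.77, 1.01], [-0.04, 1.07, 1.01], [0.4, 1.29, 1.45], [0.4, 1.01, 1.45]]
330 [[-0.04, 0.77, 0.49], [-0.04, 1.07, 0.49], [0.4, 1.29, 0.93], [0.4, 1.01, 0.93]]
```

```bash
python3 - <<'E'
from h import *
bot.move_to([*PL,160],q(0)); bot.move_gripper(60,30); st("above")
bot.servo_line([*PL,60],speed=120)
hit=bot.servo_line([*PL,34],speed=30,until_force=5); st(f"down {hit}")
bot.move_gripper(25,30); st("grip")
bot.servo_line([*PL,60],speed=40); bot.servo_line([*PL,200],speed=120); st("up")
bot.servo_line([*CE,200],speed=120); st("over")
for n in("scene","top"):
    c=bot.read_camera(n); cv2.imwrite(f"pics/{n}1.png",c["image"]); np.save(f"{n}1.npy",cloud(c))
a=cv2.imread("pics/scene1.png"); cv2.imwrite("pics/c3.png",cv2.resize(a[130:290,260:460],(750,600),interpolation=cv2.INTER_CUBIC))
E
```

```text
above t 2.56 p [453.3  19.  160. ] F [ 0.3 -0.2 -0. ] w 59.9 tip 19.0
down False t 4.56 p [453.4  19.2  34.2] F [0.3 0.3 0.8] w 60.3 tip 19.0
grip t 4.89 p [453.4  19.2  34.2] F [0.5 0.1 4.2] w 34.4 tip 19.0
up t 7.01 p [453.   19.2 199.4] F [-0.1 -0.7 -1.3] w 34.6 tip 19.0
over t 9.32 p [531.9 266.7 200.1] F [-1.  -0.3 -0.7] w 34.7 tip 19.0
```

View pics/c3.png

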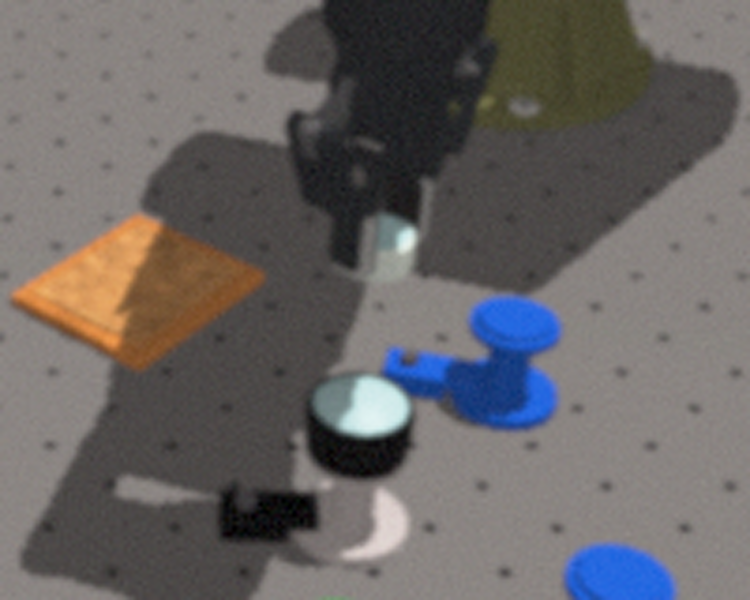

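The crop shows the plate upright in the jaws at about (378,245). That is scene pixel (361,195), directly above the lens at crop (360,425). Next I'll measure the relative offset with the scene camera.

```bash
cat > fit.py <<'E'
from h import *
from scipy.optimize import least_squares
def cyl(W,img,g,zlo,zhi,r,pale=None,rad=None):
    X=W.reshape(-1,3); B=img.reshape(-1,3).astype(int)
    m=(X[:,2]>zlo)&(X[:,2]<zhi)&(np.hypot(X[:,0]-g[0],X[:,1]-g[1])<(rad or r+8))
    if pale is not None: m&=(B.min(1)>90) if pale else (B.max(1)<110)
    P=X[m]
    if len(P)<8: return None,len(P)
    s=least_squares(lambda c:np.hypot(P[:,0]-c[0],P[:,1]-c[1])-r,g,loss="soft_l1",f_scale=1)
    return s.x.round(2),len(P),round(float(np.median(abs(s.fun))),2)
def dome(W,g,zlo=89,zhi=97,rmax=21):
    X=W.reshape(-1,3); P=X[(X[:,2]>zlo)&(X[:,2]<zhi)&(np.hypot(X[:,0]-g[0],X[:,1]-g[1])<rmax)]
    s=least_squares(lambda c:np.linalg.norm(P-c,axis=1)-45,[*g,50.6],loss="soft_l1")
    return s.x.round(2),len(P)
E
python3 - <<'E'
from fit import *
W=np.load("scene1.npy"); I=cv2.imread("pics/scene1.png")
W0=np.load("scene.npy"); I0=cv2.imread("pics/scene0.png"); T0=np.load("top.npy")
print("plate in hand",cyl(W,I,CE,180,194,18,True)); print("cell",cyl(W,I,CE,62,85,28,False), cyl(W0,I0,CE,62,85,28,False))
print("plate start",cyl(W0,I0,PL,16,27,18,True))
print("dome scene",dome(W,[533,268]),dome(W0,[533,268]),"top",dome(T0,[531,266]))
k=(abs(W[...,0]-CE[0])<22)&(abs(W[...,1]-CE[1])<22)&(W[...,2]>150)&(I.min(2)>90); P=W[k]; print(len(P),P.min(0).round(1),P.max(0).round(1),np.percentile(P[:,2],[2,98]).round(1))
E
```

```text
plate in hand (array([532.4 , 267.18]), 95, 1.03)
cell (array([532.06, 267.44]), 257, 0.66) (array([531.94, 267.44]), 253, 0.65)
plate start (array([453.16,  18.87]), 51, 0.8)
dome scene (array([532.42, 267.53,  50.34]), 218) (array([532.66, 267.82,  50.26]), 217) top (array([530.15, 267.42,  50.48]), 295)
201 [510.4 262.  178.6] [553.6 289.  361.3] [179.5 216.7]
```

The plate is within 0.5 mm of the cell's axis, so I'll lower it gently and release.

```bash
python3 - <<'E'
from fit import *
T=CE+[0,.3]
bot.servo_line([*T,122],speed=60); bot.dwell(.3); st("near")
h=bot.servo_line([*T,110.5],speed=6,until_force=3); st(f"touch {h}")
bot.move_gripper(46); st("open"); bot.move_gripper(75); bot.dwell(.3); 
z=bot.read_state()["ee_pos"][2]
bot.servo_line([*T,z+50],speed=40); bot.servo_line([*T,230],speed=150)
bot.move_to([430,60,260],q(0)); st("away")
for n in("scene","top"):
    c=bot.read_camera(n); cv2.imwrite(f"pics/{n}2.png",c["image"]); W=cloud(c)
    print(n,"plate",cyl(W,c["image"],CE,97,107,18,True),"cell",cyl(W,c["image"],CE,62,85,28,False))
    X=W.reshape(-1,3); P=X[(X[:,2]>106)&(X[:,2]<118)&(np.hypot(*(X[:,:2]-CE).T)<30)]; print(" top face mid",((P.min(0)+P.max(0))/2).round(1),"med",np.median(P,0).round(1),len(P))
    if len(P)>20:
        f=np.linalg.lstsq(np.c_[P[:,:2]-CE,np.ones(len(P))],P[:,2],rcond=None)[0]; print(" slope",f.round(3))
a=cv2.imread("pics/scene2.png"); cv2.imwrite("pics/c4.png",cv2.resize(a[190:290,300:420],(720,600),interpolation=cv2.INTER_CUBIC))
E
```

```text
near t 11.18 p [531.9 267.3 122.1] F [ 0.9 -0.4 -1. ] w 34.6 tip 19.0
touch True t 12.38 p [531.9 267.3 114.7] F [-0.1 -0.5  4.7] w 34.5 tip 19.0
open t 12.65 p [531.5 267.1 113.8] F [ 0.   0.6 -0.2] w 46.3 tip 19.0
away t 16.27 p [430.5  60.5 259.8] F [ 0.2 -0.8 -0.2] w 75.2 tip 19.0
scene plate (array([531.96, 267.24]), 81, 0.74) cell (array([532.07, 267.46]), 255, 0.7)
 top face mid [532.6 268.3 109.5] med [534.4 269.3 110.1] 182
 slope [-2.30000e-02 -1.80000e-02  1.10008e+02]
top plate (array([530.78, 267.83]), 18, 0.31) cell (array([530.81, 267.43]), 52, 0.46)
 top face mid [531.2 266.7 110.2] med [531.1 266.4 110.5] 223
 slope [-3.10000e-02 -1.00000e-03  1.10406e+02]
```

View pics/c4.png

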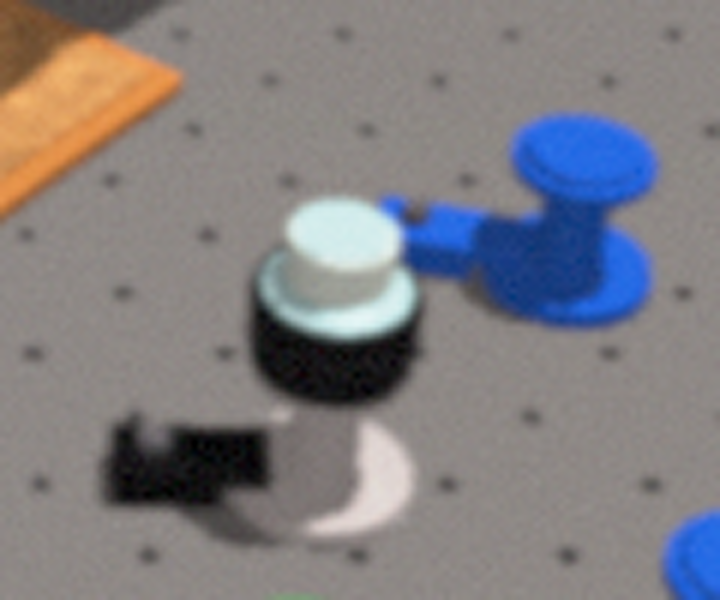

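The crop shows the plate seated upright on the dome, at crop (343,250). The fit puts it within 0.3 mm of the axis with its top at 110 mm, as expected. Next I'll grip the cell and lift it.

```bash
python3 - <<'E'
from fit import *
T=CE+[0,.3]
bot.move_to([*T,230],q(0)); bot.move_gripper(85,40)
bot.servo_line([*T,140],speed=120)
h=bot.servo_line([*T,75],speed=35,until_force=5); st(f"down {h}")
assert not h
bot.move_gripper(62); bot.move_gripper(50,40); bot.dwell(.3); st("grip")
bot.servo_line([*T,80],speed=10); st("5 up")
bot.servo_line([*T,175],speed=40); bot.dwell(.5); st("up")
for n in("scene",):
    c=bot.read_camera(n); cv2.imwrite(f"pics/{n}3.png",c["image"]); W=cloud(c)
    print(n,"plate",cyl(W,c["image"],CE,197,207,18,True),"cell",cyl(W,c["image"],CE,160,186,28,False))
    X=W.reshape(-1,3); P=X[(c["image"].reshape(-1,3).min(1)>90)&(X[:,2]>206)&(X[:,2]<218)&(np.hypot(*(X[:,:2]-CE).T)<24)]; print("top",np.median(P,0).round(1),len(P))
a=cv2.imread("pics/scene3.png"); cv2.imwrite("pics/c5.png",cv2.resize(a[130:290,270:450],(675,600),interpolation=cv2.INTER_CUBIC))
E
```

```text
down False t 20.47 p [532.  267.3  75.1] F [-0.9  0.2 -0.4] w 85.1 tip 19.0
grip t 21.34 p [532.  267.4  75.3] F [-1.1 -1.4  5.8] w 55.3 tip 19.0
5 up t 21.99 p [531.9 267.3  79.9] F [-0.8 -0.2 -1.9] w 54.8 tip 19.0
up t 25.02 p [531.9 267.3 175. ] F [ 1.1  0.7 -1.8] w 54.7 tip 19.0
scene plate (array([531.93, 267.22]), 67, 0.64) cell (array([532.32, 267.22]), 254, 0.87)
top [533.  277.7 209.9] 83
```

View pics/c5.png

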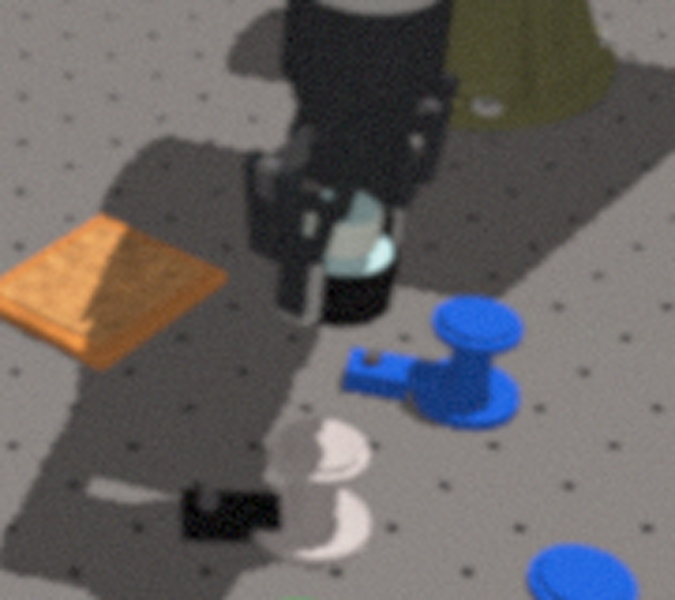

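The crop shows the cell in the jaws at (340,290) with the plate on the dome at (352,235), and the bare seat below at (320,450). Before handing in I'll check the tilt and steadiness.

```bash
python3 - <<'E'
from fit import *
def tilt(W,img,z0,nm):
    X=W.reshape(-1,3); b=img.reshape(-1,3); d=np.hypot(*(X[:,:2]-CE).T)
    P=X[(b.max(1)<110)&(X[:,2]>z0-12)&(X[:,2]<z0+11)&(d<31)&(abs(X[:,0]-CE[0])<(22 if nm else 40))]
    s=least_squares(lambda p:np.hypot(P[:,0]-p[0]-p[2]*(P[:,2]-z0),P[:,1]-p[1]-p[3]*(P[:,2]-z0))-28,[*CE,0,0],loss="soft_l1")
    print("cell",s.x.round(3),len(P))
    P=X[(b.min(1)>90)&(X[:,2]>z0+34)&(X[:,2]<z0+41)&(d<17)]
    s=least_squares(lambda p:(np.c_[P[:,:2]-CE,np.ones(len(P))]@p-P[:,2]),[0,0,z0+37.6],loss="soft_l1"); print("top plane",s.x.round(3),len(P))
tilt(cloud_:=np.load("scene.npy"),cv2.imread("pics/scene0.png"),73,0)
for i in range(3):
    c=bot.read_camera("scene"); tilt(cloud(c),c["image"],172.8,1); bot.dwell(.3)
st()
print(bot.read_state()["qvel"].round(4))
E
```

```text
cell [ 5.31901e+02  2.67449e+02  1.60000e-02 -1.40000e-02] 255
top plane [  0.    0.  110.6] 0
cell [5.31320e+02 2.67495e+02 2.40000e-02 1.50000e-02] 138
top plane [-1.60000e-02 -1.00000e-03  2.09906e+02] 51
cell [5.31792e+02 2.67291e+02 9.00000e-03 1.90000e-02] 147
top plane [-3.00000e-02 -2.00000e-02  2.09918e+02] 57
cell [ 5.30992e+02  2.67419e+02 -3.00000e-03  2.90000e-02] 141
top plane [-1.90000e-02  1.70000e-02  2.09829e+02] 51
 t 26.12 p [531.9 267.3 175. ] F [-0.1 -0.8 -3.1] w 55.2 tip 19.0
[ 0.0012 -0.0014 -0.0015 -0.0004 -0.0002  0.0003]
```

Tilt readings are near 0.02 rad with noise. I'll average more frames to rule out a slow drift, and hand in if the result is fine.

```bash
python3 - <<'E'
from fit import *
def one():
    c=bot.read_camera("scene"); X=cloud(c).reshape(-1,3); b=c["image"].reshape(-1,3); d=np.hypot(*(X[:,:2]-CE).T); z0=172.8
    P=X[(b.max(1)<110)&(X[:,2]>z0-12)&(X[:,2]<z0+11)&(d<31)&(abs(X[:,0]-CE[0])<22)]
    s=least_squares(lambda p:np.hypot(P[:,0]-p[0]-p[2]*(P[:,2]-z0),P[:,1]-p[1]-p[3]*(P[:,2]-z0))-28,[*CE,0,0],loss="soft_l1").x
    P=X[(b.min(1)>90)&(X[:,2]>z0+34)&(X[:,2]<z0+41)&(d<17)]
    t=least_squares(lambda p:(np.c_[P[:,:2]-CE,np.ones(len(P))]@p-P[:,2]),[0,0,z0+37.6],loss="soft_l1").x
    return np.r_[s,t]
m=[]
for k in range(3):
    A=np.array([one() for _ in range(8)]); m.append(A.mean(0)); print(A.mean(0).round(3),"sem",(A.std(0)/8**.5)[[2,3,4,5]].round(3)); bot.dwell(1)
M=np.mean(m,0); st()
ok=np.hypot(M[2],M[3])<.045 and np.hypot(M[4],M[5])<.05 and abs(m[2][3]-m[0][3])<.015
print("ok",ok)
if ok: bot.finish_job()
E
```

```text
[ 5.31643e+02  2.67391e+02  5.00000e-03  2.40000e-02 -1.80000e-02
  2.40000e-02  2.09627e+02] sem [0.015 0.004 0.006 0.009]
[ 5.31558e+02  2.67401e+02 -6.00000e-03  2.40000e-02 -2.30000e-02
  1.90000e-02  2.09808e+02] sem [0.016 0.004 0.005 0.008]
[ 5.31589e+02  2.67434e+02 -1.30000e-02  2.70000e-02 -1.30000e-02
  9.00000e-03  2.09805e+02] sem [0.007 0.004 0.005 0.008]
 t 30.32 p [531.9 267.3 175. ] F [-1.1 -0.3 -2.6] w 55.1 tip 19.0
ok True
the job is handed in; nothing more can be done
```

The job is handed in. The test plate is resting on the dome, and the gripper is holding the lens cell by its black ring about 100 mm above its stand. The hand-in call gives no verdict, so these are only my own measurements:

- **Plate on the dome:** I set it down with about 5 N of contact force. After release it sat within about 0.3 mm of the cell's axis, with its top at 110 mm as expected.
- **After the lift:** the plate was still centred on the cell to about 0.4 mm. Joint speeds were near zero, and the measured pose did not drift over about 4 s.
- **Level:** the measured tilt was about 0.02–0.03 rad, against a limit of 0.07.
- **Time:** the clock read about 30 s of the allowed 59 s.

Some readings were less clear:

- **Tilt accuracy:** the cell-side fit and the plate-top fit had opposite signs in some axes. The same fit on the untouched cell also showed about 0.02 rad, so the tilt is only good to about ±0.02 rad.
- **Gripper width:** it read about 1 mm less than the true diameters of both the plate and the cell.
- **Camera difference:** the two cameras differed by about 2 mm in x, which is within their calibration.
- **Bystanders:** I did not re-measure them; all motions stayed well clear of them.

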